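# Seat the red bracket on its locating pin

### The arm

A 7-joint arm with a two-finger parallel gripper is mounted at the origin on a cart in front of the work surface, level with it; the furniture and walls round the work are solid. World frame = base frame: x ahead of the robot, y to its left, z up, the work surface at z = 0. Lengths are in m, angles in rad, forces in N, time in s.
With the tool pointing down it reaches from about 0.4 to 0.85 m from the base axis. Payload 10.4 kg.
Tool frame: the origin (TCP) lies at the very end of the fingers, on their centre line; the grasp point (between the pads) lies 19 mm behind it; z points along the fingers, y is the direction in which the jaws open and shut (so a half turn about z gives the same grasp; the last joint's range is limited). The gripper opens to 85 mm and grips with 20 to 120 N. Pads are 22 mm wide; open, the fingers measure 114 mm over their backs; the gripper's body (76 mm by 85 mm) begins 54 mm behind the grasp point. The pads swing forward as they close: fully open they stand 13 mm farther back than shut.
Start: joints at [1.118, 0.332, -0.065, 1.46, 0.022, 1.35, -0.088], TCP at [0.26, -0.568, 0.231] pointing down, gripper open.
Joint ranges: [-2.6, 2.6], [-0.5, 2.12], [-1.47, 1.34], [0.16, 2.42], [-1.27, 4.41], [0.06, 2.06], [-2.6, 2.6]. Speed limits (rad/s): [2.22, 2.22, 2.79, 2.79, 3.14, 3.14, 3.14].

### API

Orientations are given as a unit quaternion [x, y, z, w].
In Python, from workcell import r, viewer gives the robot as it stands.
- The arm moves only by the tool step_arm, never from a script. Its argument "deltas" is a list of rows, each an object of numbers: "grip": the finger opening in mm, from 0 to 85.4; "dx", "dy", "dz": the shift along the tool's x, y, z in mm; "twist": the turn about the tool's z in rad. A call has 1 to 5 rows; each row shifts and turns the commanded pose from where the row before left it, along the tool's axes as they then stand; what a row does not reach is not made up. A row lasts 1/8 s, in which the tool goes at most 62.5 mm and 10.7 degrees, less where a joint would pass 70% of its speed; a pose out of reach is approached as far as the arm can. A call is refused whole if a number of a shift passes 62.5 or a number of a turn 0.188, either way. A call with a gripper value outside its range is refused whole. The fingers move at their own pace and stop on an object; "force" is the grip in N (left out, the last holds). Time passes only in rows, so rows that do not move let the fingers close. It gives the time, the measured TCP pose, the force and the opening at its end, in the units of the state.
- r.get_obs(): the state, without advancing time (a new reading comes with each control period).
- viewer.snapshot(name): name is "side" or "top" or "wrist"; returns the picture (384x512x3 uint8, red, green, blue); there is no depth.
- viewer.get_calibration(name): a dict with "fx", "fy", "cx", "cy" (pixels), "dist" ([k1, k2, p1, p2, k3] as OpenCV has them; the pictures are not rectified), "rvec" (rotation vector, rad) and "tvec" (3), from world to camera coordinates, as OpenCV has them; the wrist camera has in their place "tool_from_camera" (4x4, takes a point from camera to tool coordinates, whose origin is the TCP and whose axes are the flange's). Camera axes: x right, y down, z forward; pixel columns grow to the right and rows downward; lengths in m; the calibration is good to about 2 mm. A picture is of the moment at which its call begins: read the wrist's pose just before it. get_calibration takes no time and is no camera call.
- r.sign_off(): hands the job in, once; it reports no verdict.
Trained networks look in the newest picture that a camera, given by its name, has taken for a name from the list of things; names that differ only in an ending like _2 or _b are one class to them, and where a whole thing is asked for, a point or a joint stands for the part that bears it (a point fixed in the world has none). Each returns a list of dicts, best first, with "confidence" (0 to 1); they miss things now and then, are a little off and sometimes report something else, mostly with a low value. They report only what shows in the picture. A call takes as long as a camera call. They do not tell look-alikes from the thing itself.
- viewer.look_for(camera, query): "point" ([x, y, z] in m, in world coordinates, good to about 4 mm: the middle of the surface that is visible of it).
- viewer.cut_out(camera, query): "region" (384x512 bool, what is visible of it).
- viewer.landmark_of(camera, query): "point" ([x, y, z] in m, in world coordinates, good to about 4 mm: a listed point, or the origin of a listed thing).
The state is a dict: "time": time; "q": joint angles; "joint_velocities": joint speeds; "tau": joint torques, N m; "tool_pos": TCP position; "tool_rot": TCP orientation; "wrist_force": force on the tool from outside, world axes, zero at the start; "ft_torque": the same for the moment, N m; "gripper_width": opening from 0.0 (shut) to 1.0 (fully open).
Only numpy, scipy, OpenCV 4.12 (cv2) and the standard library are available. Lean on these libraries where they do the work, as an engineer would, in place of code of your own. Each camera call takes 0.05 s, during which the arm holds its last target.

### The job

Two angle brackets wait on the raised ledge of the two-lane locating fixture. Nudge the red bracket forward along its lane until its hole drops over the brass pin and it lies flat in the bottom of the fixture, then back off. Do not lift it out of its lane, and leave the bare-metal bracket where it is.

Things in the scene. Friction and masses are not known exactly. Their poses are not given: they have to be found in the camera images.
- red_bracket: red L-shaped bracket: foot 100 (x) x 48 x 8 mm with a 20 mm hole, and an 8 mm thick leg across its rear end, up to 38 mm above the underside. Origin: hole axis, at the underside; x forward along its lane to the pin, z up. Rear face of the leg (push here, 8 to 15 mm above the underside) at x = -40 mm, front end at +60 mm. Starts flat on the ledge in either lane, 70 to 105 mm short of the pin.
- bare_bracket: bare pale-grey metal bracket, unpainted, of the same shape, size, mass (0.2 kg) and origin, on the ledge in the other lane; it stays where it is.
- pin_left (a point): left (+y) brass pin, 14 mm thick, tip tapered: point on its axis at its foot, on the nest floor 10 mm above the table; tip 13 mm higher. Axes are the fixture's: x forward along the lanes, y left. The ledge, 24 mm above the table, ends in a step 42 mm behind the pins and begins 157 mm behind them. Once its hole is on the pin a bracket's rear is past the step: it drops 14 mm, and the pin stops it.
- pin_right (a point): the same for the right (-y) pin, 75 mm from the left one, in line with it across the lanes. The fixture, 230 x 150 mm, is fixed to the table. Each lane is 51 mm wide and centred on its pin, between guides whose tops are 30 mm above the table. The hole has 3 mm clearance all round on the pin.
Mind the look-alikes: they are no part of the job. Leave any green or pink look-alike of the red_bracket alone.

How it is judged:
By the outcome, as a careful person would: the job done as asked, in the order asked, and still so for the second after the job is handed in, with the robot touching nothing.
It also fails if it takes over 29 s, if anything falls off the work surface, if the arm or the gripper's body presses on something with over 40 N, if the wrist force passes 120 N, or if a joint passes its speed limit or range.

## Working session

There is one attempt and no reset: what is moved stays moved. The work goes in short steps, Python scripts to look and compute and a tool call to move; the robot and the scene stay as the last step left them, time stands still between calls to the robot, and variables do not carry over. Pictures are saved under pics/ and viewed, and the job is handed in when it is done.

Besides the shell and the picture viewer there is one more tool, called after "Call:" by a JSON object that holds its "op" and its "data". step_arm: Moves the arm, as the interface text tells. Its arguments: {"type":"object","properties":{"deltas":{"type":"array"},"force":{"type":"number"}},"required":["deltas"]}

```bash
mkdir -p pics
python3 - <<'E'
from workcell import r, viewer
import cv2,numpy as np
o=r.get_obs(); print({k:np.round(v,3).tolist() for k,v in o.items()})
for n in("side","top"):
    im=viewer.snapshot(n); cv2.imwrite(f"pics/{n}0.png",im[:,:,::-1])
    c=viewer.get_calibration(n); print(n,c)
    for q in("pin_left","pin_right","red_bracket","bare_bracket"):
        print(q,[(np.round(d["point"],3).tolist(),round(d["confidence"],2)) for d in viewer.landmark_of(n,q)])
print(viewer.get_calibration("wrist"))
E
```

```text
{'time': 0.0, 'q': [1.118, 0.333, -0.065, 1.461, 0.022, 1.35, -0.088], 'joint_velocities': [0.002, 0.002, 0.0, 0.0, -0.001, 0.001, 0.001], 'tau': [-0.001, -62.545, 0.049, -39.161, 0.016, 0.01, 0.0], 'tool_pos': [0.26, -0.568, 0.231], 'tool_rot': [0.977, 0.213, -0.0, -0.001], 'wrist_force': [-0.462, 0.591, -0.424], 'ft_torque': [-0.05, 0.067, -0.006], 'gripper_width': 0.997}
side {'fx': 358.0694620107014, 'fy': 358.0694620107014, 'cx': 252.5791759957057, 'cy': 199.24538584847267, 'dist': array([-0.1046549,  0.       ,  0.       ,  0.       ,  0.       ]), 'rvec': array([ 0.56358715, -2.52642816,  1.35954152]), 'tvec': array([0.47590463, 0.1382555 , 0.71353847])}
pin_left [([0.587, 0.077, 0.012], 0.73)]
pin_right [([0.577, -0.001, 0.009], 0.77)]
red_bracket [([0.472, 0.236, -0.002], 0.88), ([0.541, -0.124, 0.002], 0.77), ([0.487, 0.012, 0.022], 0.76), ([0.337, 0.099, 0.001], 0.68), ([0.694, -0.144, 0.002], 0.68)]
bare_bracket [([0.506, 0.084, 0.023], 0.76), ([0.585, 0.077, 0.011], 0.66)]
top {'fx': 356.20475662418556, 'fy': 356.20475662418556, 'cx': 250.02274663488907, 'cy': 188.291440
[... 371 characters left out ...]
35, 0.002], 0.82), ([0.334, 0.096, 0.0], 0.81), ([0.703, -0.145, 0.0], 0.6)]
bare_bracket [([0.511, 0.086, 0.025], 0.56), ([0.488, 0.011, 0.022], 0.38)]
{'fx': 289.51585485291855, 'fy': 289.51585485291855, 'cx': 255.9671233746499, 'cy': 193.60808659944223, 'dist': array([-0.04977824,  0.        ,  0.        ,  0.        ,  0.        ]), 'tool_from_camera': array([[ 1.07637662e-03, -9.52344389e-01, -3.05022959e-01,
         7.85666546e-02],
       [ 9.99999216e-01,  8.30116437e-04,  9.37041075e-04,
         1.02361222e-03],
       [-6.39181239e-04, -3.05023729e-01,  9.52344537e-01,
        -1.41570453e-01],
       [ 0.00000000e+00,  0.00000000e+00,  0.00000000e+00,
         1.00000000e+00]])}
```

View pics/top0.png

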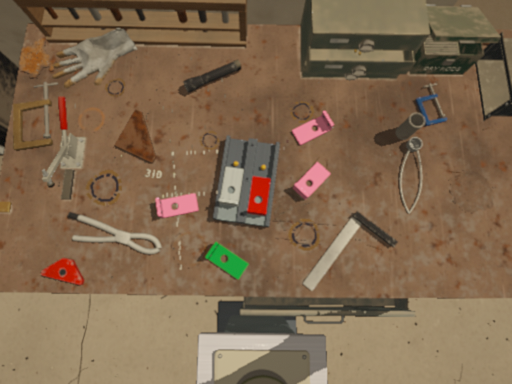

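View pics/side0.png

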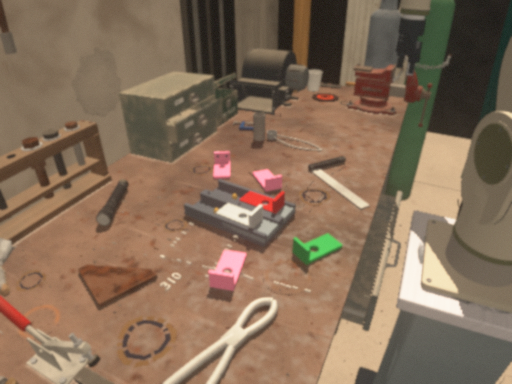

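Run:
```python
import cv2
im=cv2.imread("pics/top0.png"); cv2.imwrite("pics/crop0.png",cv2.resize(im[125:285,190:340],None,fx=3.7,fy=3.7,interpolation=cv2.INTER_CUBIC))
im=cv2.imread("pics/side0.png"); cv2.imwrite("pics/crop0s.png",cv2.resize(im[150:290,170:350],None,fx=4,fy=4,interpolation=cv2.INTER_CUBIC))
```

```text
(no output)
```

View pics/crop0.png

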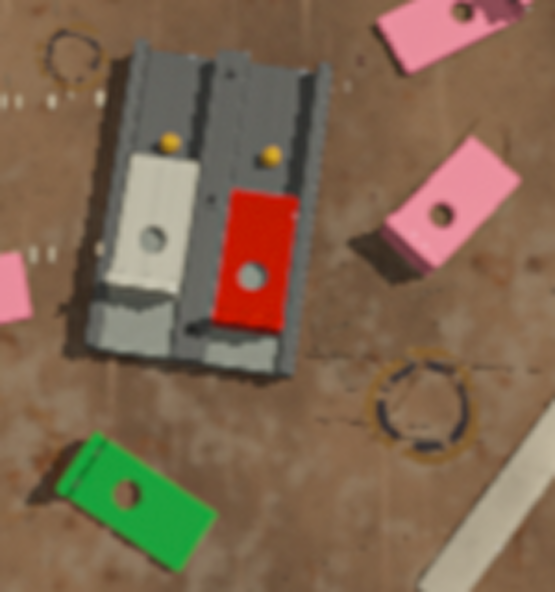

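View pics/crop0s.png

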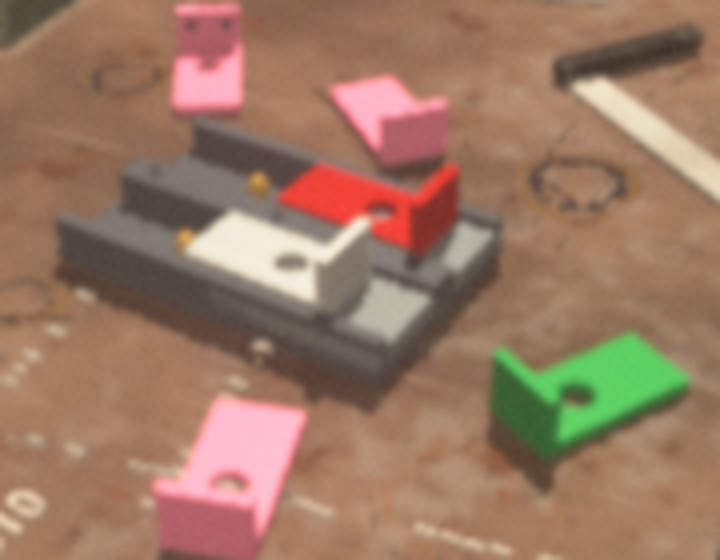

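The top crop shows the fixture with the bare bracket in the left lane (crop 152,238) and the red one in the right lane (252,277). The brass pins are at (171,143) and (272,156). One green look-alike lies at (130,495), with pink ones outside the fixture. The only red one is on the ledge, so that's the target. Next I work out the positions from these pixels.

```bash
cat > h.py <<'E'
import numpy as np,cv2
from scipy.spatial.transform import Rotation as R
from workcell import r,viewer
def ray(n,uv,z,obs=None):
    c=viewer.get_calibration(n);K=np.array([[c["fx"],0,c["cx"]],[0,c["fy"],c["cy"]],[0,0,1]])
    p=cv2.undistortPoints(np.array(uv,float).reshape(-1,1,2),K,c["dist"]).reshape(-1,2)
    d=np.c_[p,np.ones(len(p))]
    if n=="wrist":
        T=c["tool_from_camera"];Rt=R.from_quat(obs["tool_rot"]).as_matrix()
        o=Rt@T[:3,3]+obs["tool_pos"];M=Rt@T[:3,:3]
    else:
        M=cv2.Rodrigues(c["rvec"])[0].T;o=-M@c["tvec"]
    w=d@M.T
    z=np.broadcast_to(z,len(p))
    return o+w*((z-o[2])/w[:,2])[:,None]
E
python3 - <<'E'
from h import *
pts=dict(pinL=(171,143,.02),pinR=(272,156,.02),hole=(252,277,.032),fl=(231,190,.032),fr=(297,197,.032),legrT=(213,322,.062),legrR=(282,331,.062),g1=(140,42,.03),g2=(328,66,.03),g3=(292,376,.03),g4=(88,346,.03),bh=(152,238,.032))
P={}
for k,(u,v,z) in pts.items():
    P[k]=ray("top",[(u/3.7+190,v/3.7+125)],z)[0]; print(k,P[k].round(4))
for a,b in(("pinR","pinL"),("g3","g2"),("g4","g1"),("hole","pinR"),("legrR","fr")):
    d=P[b]-P[a];print(a,b,np.hypot(*d[:2]).round(4),np.arctan2(d[1],d[0]).round(4))
E
```

```text
pinL [0.5872 0.072  0.02  ]
pinR [ 0.5782 -0.0018  0.02  ]
hole [0.4859 0.0124 0.032 ]
fl [0.5491 0.0278 0.032 ]
fr [ 0.5445 -0.0193  0.032 ]
legrT [0.4487 0.0391 0.062 ]
legrR [ 0.4432 -0.0075  0.062 ]
g1 [0.6614 0.096  0.03  ]
g2 [ 0.6444 -0.0422  0.03  ]
g3 [ 0.4167 -0.0159  0.03  ]
g4 [0.4359 0.1263 0.03  ]
bh [0.5132 0.0835 0.032 ]
pinR pinL 0.0743 1.4499
g3 g2 0.2293 -0.1148
g4 g1 0.2276 -0.1335
hole pinR 0.0934 -0.1521
legrR fr 0.102 -0.1159
```

Call:
{"op": "step_arm", "data": {"deltas": [{"dx":33,"dy":-38.4,"grip":0},{"dx":33,"dy":-38.4,"grip":0},{"dx":33,"dy":-38.4,"grip":0},{"dx":33,"dy":-38.4,"grip":0},{"dx":33,"dy":-38.4,"grip":0}], "force": 40}}

```text
invalid input at $.deltas[0]: expected keys grip, dx, dy, dz, twist
```

Call:
{"op": "step_arm", "data": {"deltas": [{"dx":33,"dy":-38.4,"grip":0},{"dx":33,"dy":-38.4,"grip":0},{"dx":33,"dy":-38.4,"grip":0},{"dx":33,"dy":-38.4,"grip":0},{"dx":33,"dy":-38.4,"grip":0}]}}

```text
invalid input at $.deltas[0]: expected keys grip, dx, dy, dz, twist
```

Call:
{"op": "step_arm", "data": {"deltas": [{"dx":33,"dy":-38.4},{"dx":33,"dy":-38.4},{"twist":0.184},{"twist":0.184},{"twist":0.183}]}}

```text
invalid input at $.deltas[0]: expected keys grip, dx, dy, dz, twist
```

Call:
{"op": "step_arm", "data": {"deltas": [{"dx":33,"dy":-38.4,"dz":0,"twist":0,"grip":0},{"dx":33,"dy":-38.4,"dz":0,"twist":0,"grip":0},{"dx":33,"dy":-38.4,"dz":0,"twist":0,"grip":0},{"dx":33,"dy":-38.4,"dz":0,"twist":0,"grip":0},{"dx":33,"dy":-38.4,"dz":0,"twist":0,"grip":0}], "force": 40}}

```text
time: 1.12
tool_pos: [0.3308, -0.3233, 0.2315]
tool_rot: [0.977, 0.213, 0.0, 0.0]
wrist_force: [0.9, -0.7, -0.3]
gripper_width: 0.001
```

Call:
{"op": "step_arm", "data": {"deltas": [{"dx":33,"dy":-38.4,"dz":0,"twist":0,"grip":0},{"dx":33,"dy":-38.4,"dz":0,"twist":0,"grip":0},{"dx":33,"dy":-38.4,"dz":0,"twist":0,"grip":0},{"dx":33,"dy":-38.4,"dz":0,"twist":0,"grip":0},{"dx":33,"dy":-38.4,"dz":0,"twist":0,"grip":0}]}}

```text
time: 1.75
tool_pos: [0.4007, -0.08, 0.2316]
tool_rot: [0.977, 0.213, 0.0, 0.0]
wrist_force: [1.0, -0.0, 0.1]
gripper_width: -0.001
```

Call:
{"op": "step_arm", "data": {"deltas": [{"dx":33,"dy":-38.4,"dz":0,"twist":0,"grip":0},{"dx":33,"dy":-38.4,"dz":0,"twist":0,"grip":0},{"dx":0,"dy":0,"dz":0,"twist":0.184,"grip":0},{"dx":0,"dy":0,"dz":0,"twist":0.184,"grip":0},{"dx":0,"dy":0,"dz":0,"twist":0.183,"grip":0}]}}

```text
time: 2.38
tool_pos: [0.4285, 0.0159, 0.2314]
tool_rot: [0.998, -0.063, 0.0, 0.0]
wrist_force: [-0.3, -0.1, 0.2]
gripper_width: 0.004
```

Run:
```python
from h import *
o=r.get_obs(); print(o["time"],o["tool_pos"].round(4),o["tool_rot"].round(4),o["wrist_force"].round(1),o["q"].round(2))
im=viewer.snapshot("wrist"); cv2.imwrite("pics/w1.png",cv2.resize(im[:,:,::-1],(768,576)))
```

```text
2.375 [0.4285 0.0159 0.2314] [ 9.98e-01 -6.34e-02  2.00e-04  1.00e-04] [-0.3 -0.1  0.2] [ 0.62 -0.09 -0.71  1.91 -0.06  1.3  -1.77]
```

View pics/w1.png

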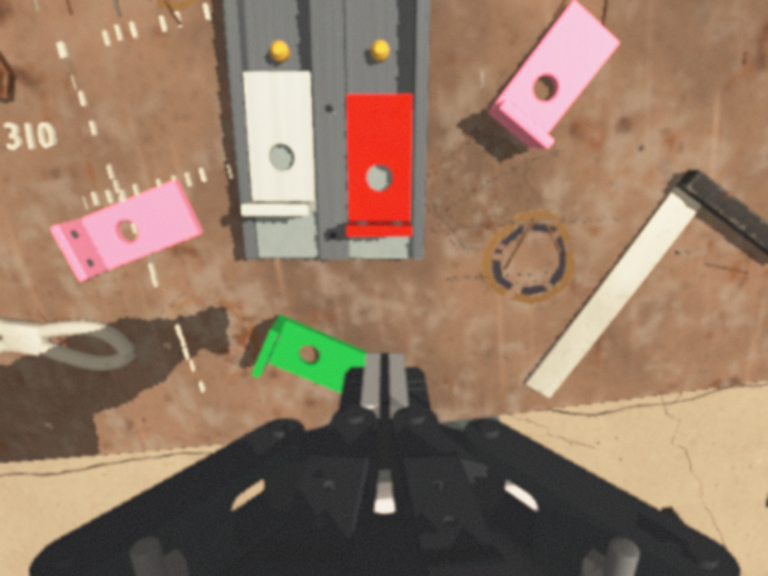

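The wrist view is aligned with the lanes. The red bracket's hole is at (378,178), its leg's rear top edge at about row 236, the right pin at (381,48), and the left pin at (280,48).

Run:
```python
from h import *
o=r.get_obs()
pts=dict(pinL=(280,48,.022),pinR=(381,48,.022),hole=(378,177,.032),legL=(347,236,.062),legR=(411,236,.062),fl=(347,95,.032),fr=(412,95,.032),rearL=(237,260,.03),rearR=(422,260,.03),bleg=(275,210,.062),bhole=(281,156,.032))
Rt=R.from_quat(o["tool_rot"]).as_matrix()
for k,(u,v,z) in pts.items():
    p=ray("wrist",[(u/1.5,v/1.5)],z,o)[0]; print(k,p.round(4),"tool mm",((p-o["tool_pos"])@Rt*1e3).round(1))
```

```text
pinL [0.5903 0.0697 0.022 ] tool mm [152.9 -75.4 209.5]
pinR [ 0.5799 -0.0035  0.022 ] tool mm [152.5  -1.5 209.5]
hole [0.4893 0.0112 0.032 ] tool mm [ 60.8  -3.8 199.5]
legL [0.4527 0.0386 0.062 ] tool mm [ 20.9 -25.9 169.5]
legR [ 0.4465 -0.0073  0.062 ] tool mm [ 20.9  20.4 169.5]
fl [0.5502 0.0255 0.032 ] tool mm [119.2 -26.2 199.5]
fr [ 0.5438 -0.0213  0.032 ] tool mm [119.2  21.1 199.5]
rearL [0.44   0.1344 0.03  ] tool mm [  -4.8 -119.1  201.4]
rearR [ 0.4195 -0.015   0.03  ] tool mm [ -4.8  31.7 201.5]
bleg [0.4783 0.0866 0.062 ] tool mm [ 39.7 -76.9 169.5]
bhole [0.5148 0.0817 0.032 ] tool mm [ 76.5 -77.  199.5]
```

Call:
{"op": "step_arm", "data": {"deltas": [{"dx":-5,"dy":-2.5,"dz":50,"twist":0,"grip":0},{"dx":0,"dy":0,"dz":50,"twist":0,"grip":0},{"dx":0,"dy":0,"dz":50,"twist":0,"grip":0},{"dx":0,"dy":0,"dz":35,"twist":0,"grip":0},{"dx":0,"dy":0,"dz":13,"twist":0,"grip":0}]}}

```text
time: 3.05
tool_pos: [0.4227, 0.0189, 0.0318]
tool_rot: [0.998, -0.059, -0.001, -0.0]
wrist_force: [-0.1, -0.4, 1.0]
gripper_width: 0.006
```

Run:
```python
from h import *
o=r.get_obs(); print(o["time"],o["tool_pos"].round(4),o["tool_rot"].round(4),o["wrist_force"].round(1))
for n in("wrist","side"):
    im=viewer.snapshot(n)
    im=cv2.resize(im,(768,576)) if n=="wrist" else cv2.resize(im[130:290,170:350],None,fx=3.6,fy=3.6)
    cv2.imwrite(f"pics/{n}2.png",im[:,:,::-1])
```

```text
3.05 [0.4227 0.0189 0.0318] [ 9.982e-01 -5.930e-02 -1.300e-03 -2.000e-04] [-0.1 -0.4  1. ]
```

View pics/wrist2.png

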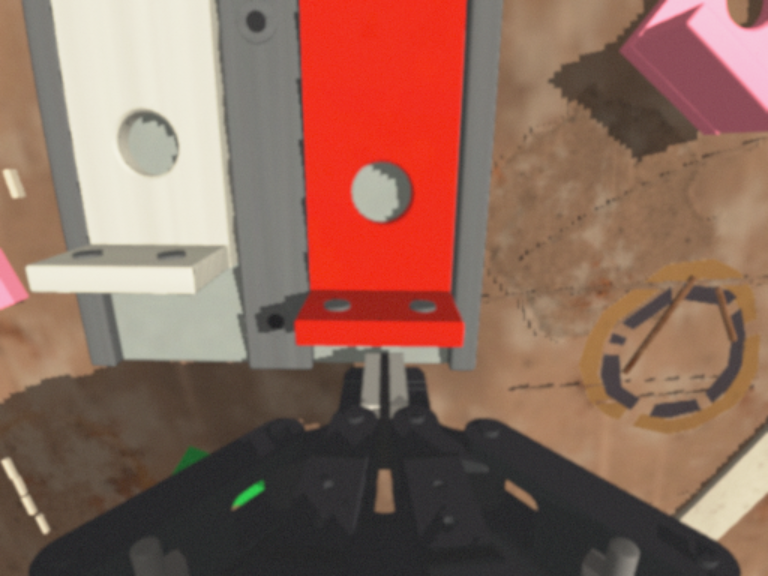

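View pics/side2.png

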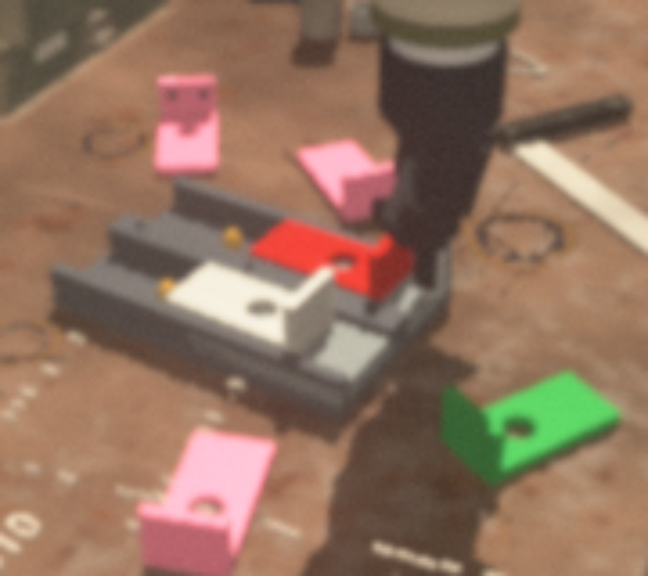

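Call:
{"op": "step_arm", "data": {"deltas": [{"dx":7,"dy":0,"dz":-2,"twist":0,"grip":0},{"dx":5,"dy":0,"dz":0,"twist":0,"grip":0},{"dx":5,"dy":0,"dz":0,"twist":0,"grip":0},{"dx":6,"dy":0,"dz":0,"twist":0,"grip":0},{"dx":6,"dy":0,"dz":0,"twist":0,"grip":0}]}}

```text
time: 3.78
tool_pos: [0.4529, 0.0153, 0.0353]
tool_rot: [0.998, -0.061, -0.0, 0.0]
wrist_force: [-2.2, 0.3, 0.8]
gripper_width: -0.002
```

Call:
{"op": "step_arm", "data": {"deltas": [{"dx":6,"dy":0,"dz":0,"twist":0,"grip":0},{"dx":6,"dy":0,"dz":0,"twist":0,"grip":0},{"dx":6,"dy":0,"dz":0,"twist":0,"grip":0},{"dx":6,"dy":0,"dz":0,"twist":0,"grip":0},{"dx":6,"dy":0,"dz":0,"twist":0,"grip":0}]}}

```text
time: 4.4
tool_pos: [0.4828, 0.0116, 0.0353]
tool_rot: [0.998, -0.061, 0.0, 0.0]
wrist_force: [-2.0, 0.4, 1.8]
gripper_width: -0.002
```

Run:
```python
from h import *
o=r.get_obs(); print(o["time"],o["tool_pos"].round(4),o["tool_rot"].round(4),o["wrist_force"].round(1))
for n in("wrist",):
    im=viewer.snapshot(n)
    im=cv2.resize(im,(768,576)) if n=="wrist" else cv2.resize(im[130:290,170:350],None,fx=3.6,fy=3.6)
    cv2.imwrite(f"pics/{n}3.png",im[:,:,::-1])
```

```text
4.4 [0.4828 0.0116 0.0353] [ 0.9982 -0.0606  0.      0.    ] [-2.   0.4  1.8]
```

View pics/wrist3.png

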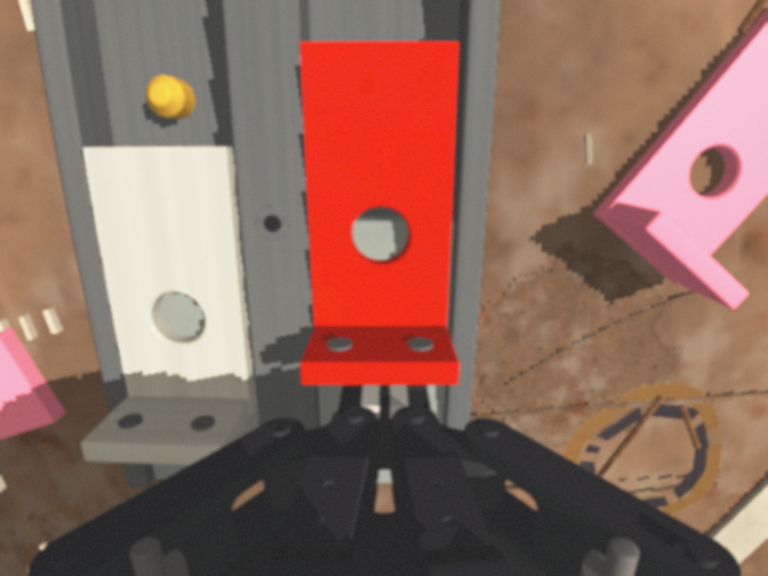

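The bracket is sliding flat and straight, with its hole at (381,235). About 46 mm remain.

Call:
{"op": "step_arm", "data": {"deltas": [{"dx":6,"dy":0,"dz":0,"twist":0,"grip":0},{"dx":6,"dy":0,"dz":0,"twist":0,"grip":0},{"dx":6,"dy":0,"dz":0,"twist":0,"grip":0},{"dx":6,"dy":0,"dz":0,"twist":0,"grip":0},{"dx":5,"dy":0,"dz":0,"twist":0,"grip":0}]}}

```text
time: 5.08
tool_pos: [0.5116, 0.0081, 0.0352]
tool_rot: [0.998, -0.061, 0.0, -0.0]
wrist_force: [-0.1, -1.1, -0.7]
gripper_width: -0.001
```

Call:
{"op": "step_arm", "data": {"deltas": [{"dx":3,"dy":0,"dz":0,"twist":0,"grip":0},{"dx":2,"dy":0,"dz":0,"twist":0,"grip":0},{"dx":2,"dy":0,"dz":0,"twist":0,"grip":0},{"dx":0,"dy":0,"dz":0,"twist":0,"grip":0}]}}

```text
time: 5.58
tool_pos: [0.5183, 0.0073, 0.0354]
tool_rot: [0.998, -0.061, 0.0, 0.0]
wrist_force: [-0.0, -0.3, -1.0]
gripper_width: -0.006
```

Run:
```python
from h import *
o=r.get_obs(); print(o["time"],o["tool_pos"].round(4),o["tool_rot"].round(4),o["wrist_force"].round(1))
for n in("wrist","side"):
    im=viewer.snapshot(n)
    im=cv2.resize(im,(768,576)) if n=="wrist" else cv2.resize(im[130:290,170:350],None,fx=3.6,fy=3.6)
    cv2.imwrite(f"pics/{n}4.png",im[:,:,::-1])
```

```text
5.575 [0.5183 0.0073 0.0354] [ 9.982e-01 -6.060e-02  2.000e-04  0.000e+00] [-0.  -0.3 -1. ]
```

View pics/wrist4.png

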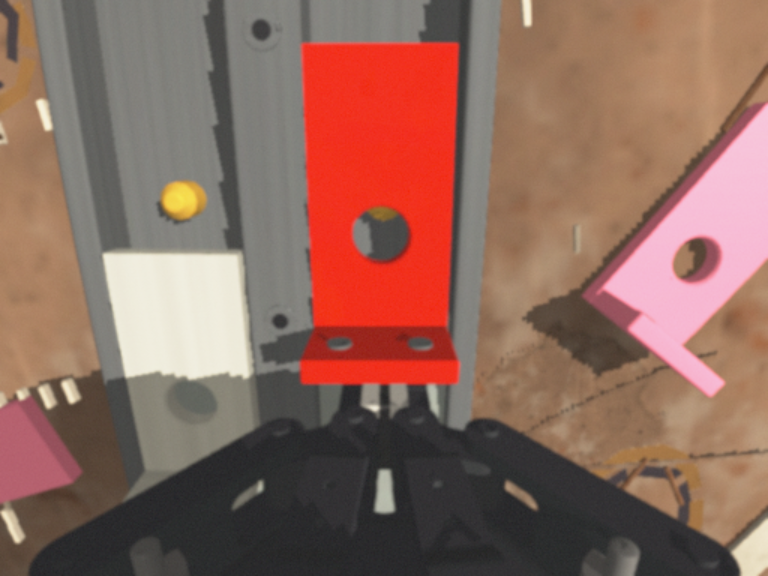

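View pics/side4.png

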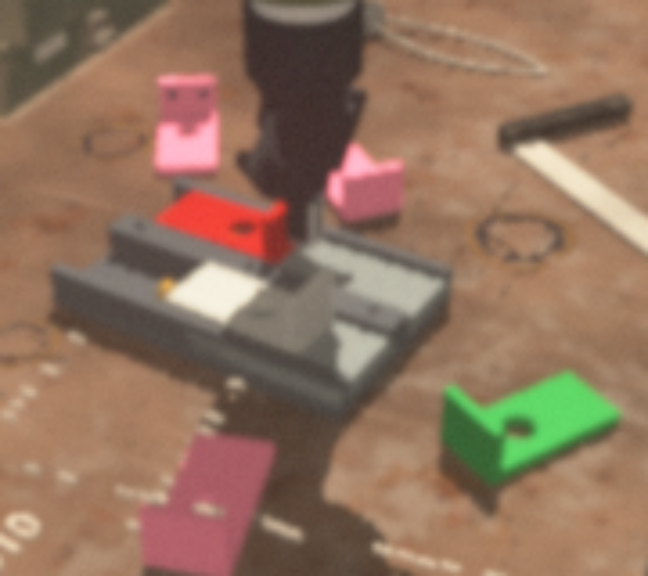

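The pin shows at the front edge of the hole (381,213). About 11 mm remain, so I'll use small steps.

Call:
{"op": "step_arm", "data": {"deltas": [{"dx":2,"dy":0,"dz":0,"twist":0,"grip":0},{"dx":2,"dy":0,"dz":0,"twist":0,"grip":0},{"dx":2,"dy":0,"dz":0,"twist":0,"grip":0},{"dx":1,"dy":0,"dz":0,"twist":0,"grip":0},{"dx":0,"dy":0,"dz":0,"twist":0,"grip":0}]}}

```text
time: 6.3
tool_pos: [0.5252, 0.0065, 0.0353]
tool_rot: [0.998, -0.061, 0.0, -0.0]
wrist_force: [0.3, -0.1, -0.7]
gripper_width: 0.003
```

Run:
```python
from h import *
o=r.get_obs(); print(o["time"],o["tool_pos"].round(4),o["tool_rot"].round(4),o["wrist_force"].round(1))
for n in("wrist",):
    im=viewer.snapshot(n)
    im=cv2.resize(im,(768,576)) if n=="wrist" else cv2.resize(im[130:290,170:350],None,fx=3.6,fy=3.6)
    cv2.imwrite(f"pics/{n}5.png",im[:,:,::-1])
```

```text
6.3 [0.5252 0.0065 0.0353] [ 9.982e-01 -6.060e-02  1.000e-04 -0.000e+00] [ 0.3 -0.1 -0.7]
```

View pics/wrist5.png

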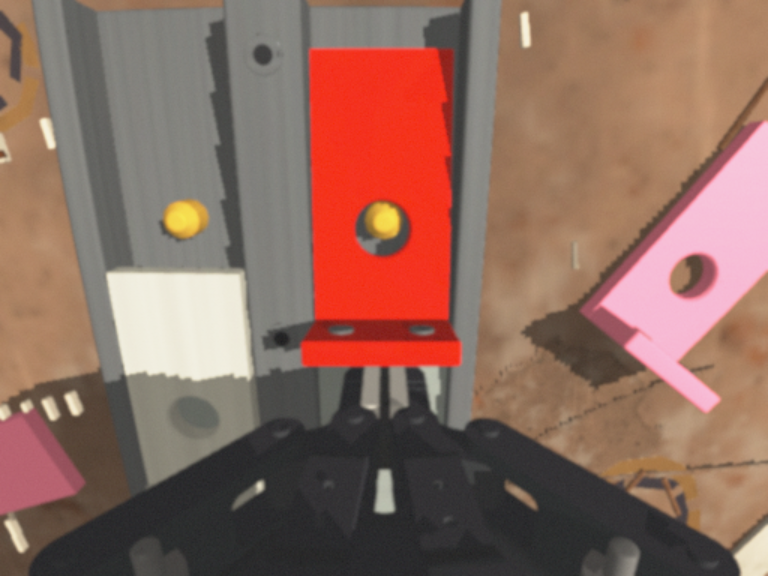

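The front has dropped over the pin and the rear is still on the step. I'll keep nudging.

Call:
{"op": "step_arm", "data": {"deltas": [{"dx":2,"dy":0,"dz":0,"twist":0,"grip":0},{"dx":1,"dy":0,"dz":0,"twist":0,"grip":0},{"dx":1,"dy":0,"dz":0,"twist":0,"grip":0},{"dx":0,"dy":0,"dz":0,"twist":0,"grip":0}]}}

```text
time: 6.85
tool_pos: [0.529, 0.006, 0.0352]
tool_rot: [0.998, -0.061, -0.0, 0.0]
wrist_force: [0.3, 0.1, -0.6]
gripper_width: -0.004
```

Run:
```python
from h import *
o=r.get_obs(); print(o["time"],o["tool_pos"].round(4),o["tool_rot"].round(4),o["wrist_force"].round(1))
for n in("wrist",):
    im=viewer.snapshot(n)
    im=cv2.resize(im,(768,576)) if n=="wrist" else cv2.resize(im[130:290,170:350],None,fx=3.6,fy=3.6)
    cv2.imwrite(f"pics/{n}6.png",im[:,:,::-1])
```

```text
6.85 [0.529  0.006  0.0352] [ 0.9982 -0.0606 -0.      0.    ] [ 0.3  0.1 -0.6]
```

View pics/wrist6.png

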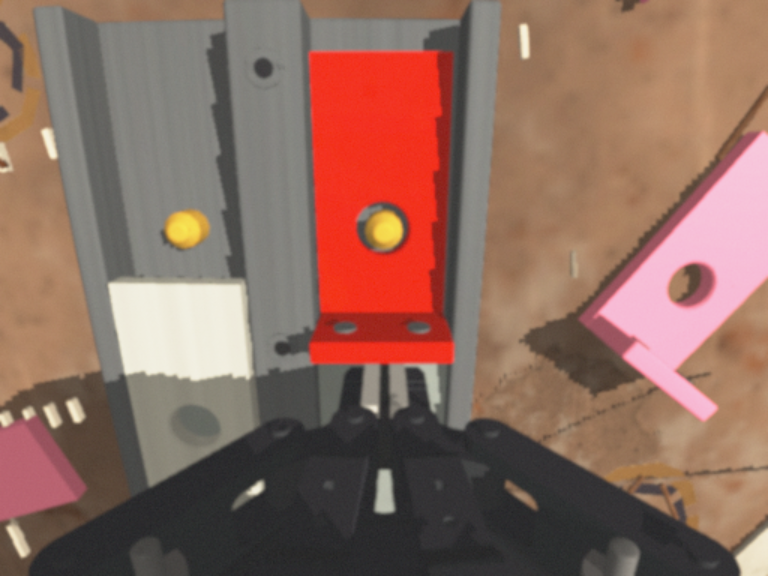

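The leg now looks narrower (311–453, previously 303–461), so the rear has dropped too, and the pin sits centrally in the hole. I'll back off and verify.

Call:
{"op": "step_arm", "data": {"deltas": [{"dx":-10,"dy":0,"dz":0,"twist":0,"grip":0},{"dx":-25,"dy":0,"dz":-10,"twist":0,"grip":0},{"dx":-30,"dy":0,"dz":-45,"twist":0,"grip":0},{"dx":-20,"dy":0,"dz":-50,"twist":0,"grip":0},{"dx":0,"dy":0,"dz":-20,"twist":0,"grip":0}]}}

```text
time: 7.52
tool_pos: [0.4441, 0.0165, 0.1627]
tool_rot: [0.998, -0.06, 0.002, 0.001]
wrist_force: [0.3, -0.5, -0.0]
gripper_width: -0.0
```

Run:
```python
from h import *
o=r.get_obs(); print(o["time"],o["tool_pos"].round(4),o["tool_rot"].round(4),o["wrist_force"].round(1))
for n in("wrist","side"):
    im=viewer.snapshot(n)
    for q in ("red_bracket","bare_bracket"): print(n,q,[(np.round(d["point"],3).tolist(),round(d["confidence"],2)) for d in viewer.landmark_of(n,q)])
    im=cv2.resize(im,(768,576)) if n=="wrist" else cv2.resize(im[130:290,170:350],None,fx=3.6,fy=3.6)
    cv2.imwrite(f"pics/{n}7.png",im[:,:,::-1])
```

```text
7.525 [0.4441 0.0165 0.1627] [ 0.9982 -0.0604  0.0017  0.0011] [ 0.3 -0.5 -0. ]
wrist red_bracket [([0.47, 0.239, 0.001], 0.95), ([0.336, 0.1, -0.001], 0.8), ([0.54, -0.125, -0.001], 0.69), ([0.583, -0.002, 0.009], 0.67)]
wrist bare_bracket [([0.51, 0.084, 0.023], 0.59)]
side red_bracket [([0.471, 0.237, -0.0], 0.83), ([0.698, -0.145, 0.002], 0.75), ([0.336, 0.102, 0.001], 0.63), ([0.543, -0.118, 0.001], 0.61)]
side bare_bracket [([0.577, 0.0, 0.006], 0.22)]
```

View pics/wrist7.png

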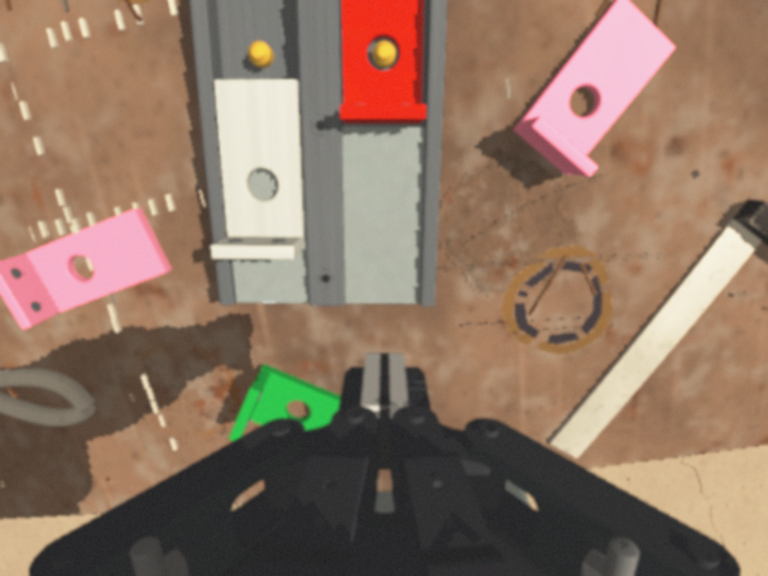

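View pics/side7.png

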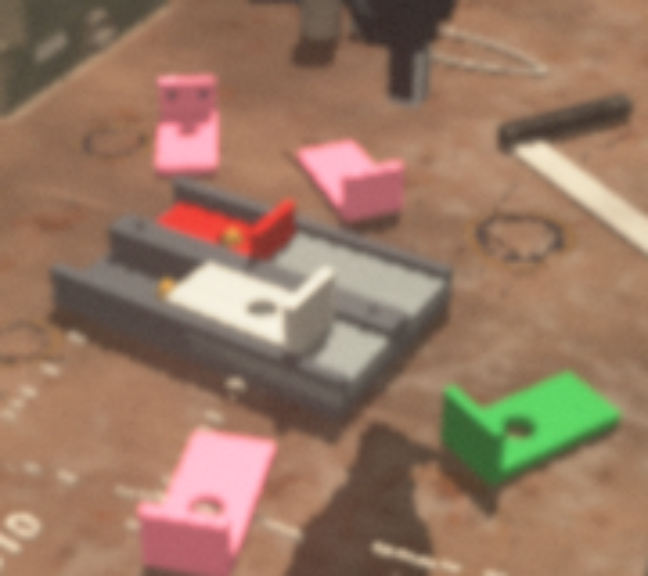

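The red bracket lies flat and low with the pin through its hole: (383,52) in the wrist view, (233,237) in the side view. The bare bracket is where it was and the arm is clear.

```bash
python3 -c "
from workcell import r
print(r.sign_off())"
```

```text
the job is handed in; nothing more can be done
None
```

The red bracket is on the right-hand brass pin and lying flat in the bottom of the fixture. I pushed its leg forward along the right lane with the closed fingers, in small steps. The front dropped over the pin first, then the rear dropped off the step. I then backed the arm off, lifted it clear and handed the job in at about 7.7 s.

**Seating:** The last wrist and side pictures both show the pin through the hole and the bracket low in its lane. The wrist camera's network puts the bracket's origin at (0.583, -0.002, 0.009) m, against the pin foot I measured at about (0.579, -0.002, 0.010) m.

**Forces:** The wrist force readings stayed around 3 N or less during the push, and near zero once the arm was clear.

**Bare bracket:** It is still on the ledge at (0.510, 0.084, 0.023) m, the same as at the start within the measuring error. I did not touch the green or pink look-alikes.

**Disagreement:** In the last side picture the network missed the red bracket. Its only bare-bracket report there was a low-confidence one (0.22) at the red bracket's position, which I took as a mislabel because the picture shows otherwise.

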